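# Lay the pour-over coffee tray

## Robot

A 6-joint arm with a two-finger parallel gripper is mounted at the origin on the work surface. World frame = base frame: x ahead of the robot, y to its left, z up, the work surface at z = 0. Lengths are in m, angles in rad, forces in N, time in s.
With the tool pointing down it reaches from about 0.225 to 0.875 m from the base axis. Payload 3.4 kg.
Tool frame: the origin (TCP) lies at the very end of the fingers, on their centre line; the grasp point (between the pads) lies 19 mm behind it; z points along the fingers, y is the line along which they close (so a half turn about z gives the same grasp; the last joint's range is limited). The gripper opens to 85 mm and grips with 20 to 120 N. Pads are 22 mm wide; open, the fingers measure 114 mm over their backs; the gripper's body (76 mm by 85 mm) begins 54 mm behind the grasp point. The pads swing forward as they close: fully open they stand 13 mm farther back than shut.
Start: joints at [1.11, 0.276, 1.505, -0, 1.361, -0.121], TCP at [0.192, 0.542, 0.231] pointing down, gripper open.
Joint ranges: [-2.89, 2.89], [-0.75, 2.08], [0.22, 2.7], [-1.18, 4.32], [0.11, 2.71], [-2.7, 2.7]. Speed limits (rad/s): [2.57, 2.57, 3.14, 3.14, 3.14, 3.14].

## Interface

Orientations are given as a unit quaternion [w, x, y, z].
In Python, from rig import manip, get_image, camera_info gives the robot as it stands. The module is installed in compiled form; this text tells all that it offers.
- The arm moves only by the shell command python3 -m crank 'ROWS' [FORCE]. ROWS is a JSON object of lists of equal length, an entry for each row: "translation": the shift along the tool's x, y, z in mm, a list of three; "roll": the turn about the tool's z in rad; "fingers": the opening, from 0 (shut) to 1 (fully open). A call has 1 to 8 rows; each row shifts and turns the commanded pose from where the row before left it, along the tool's axes as they then stand; what a row does not reach is not made up. A row lasts 1/10 s, in which the tool goes at most 50 mm and 8.59 degrees, less where a joint would pass 70% of its speed; a pose out of reach is approached as far as the arm can. A call is refused whole if a number of a shift passes 50 or a number of a turn 0.15, either way. A call with a gripper value outside its range is refused whole. The fingers move at their own pace and stop on an object; FORCE is the grip in N (left out, the last holds). Time passes only in rows, so rows that do not move let the fingers close. It gives the time, the measured TCP pose, the force, the opening and the grip force at its end, in the units of the state.
- manip.get_state(): the state, without advancing time (a new reading comes with each control period).
- get_image(name): name is "side" or "top" or "wrist"; returns the picture (480x640x3 uint8, blue, green, red); there is no depth.
- camera_info(name): a dict with "mtx" (3x3 intrinsics, pixels), "D" ([k1, k2, p1, p2, k3] as OpenCV has them; the pictures are not rectified), "rvec" (rotation vector, rad) and "tvec" (3), from world to camera coordinates, as OpenCV has them. Camera axes: x right, y down, z forward; pixel columns grow to the right and rows downward; lengths in m; the calibration is good to about 2 mm. A picture is of the moment at which its call begins: read the wrist's pose just before it. camera_info takes no time and is no camera call; for the wrist camera it gives the pose at the moment of the call.
- manip.sign_off(): hands the job in; it is judged then, once.
The state is a dict: "clock": time; "qpos": joint angles; "qd": joint speeds; "effort": joint torques, N m; "position": TCP position; "ee_rot": TCP orientation; "contact_force": force on the tool from outside, world axes, zero at the start; "moment": the same for the moment, N m; "width": finger opening in m; "gripper_force": force on a finger pad.
Only numpy, scipy, OpenCV 4.12 (cv2) and the standard library are available. Lean on these libraries where they do the work, as an engineer would, in place of code of your own. Each camera call takes 0.05 s, during which the arm holds its last target. There are 200 camera calls.

## Task

Lay the divided coffee tray: stand the steel coffee server on the large round cork mat, then set the white dripper fully home on top of the server, then drop the metal filter basket fully into the dripper, building the tower there in that order and letting go of each piece before the next. The blue cup goes on the small round mat and the square sugar jar on the square mat, at any time; everything should stand upright in the middle of its place, and the pepper mill is to be left where it is.

Things in the scene. Friction and masses are not known exactly. Their poses are not given: they have to be found in the camera images.
- server: coffee server: open straight-sided steel beaker, 66 mm outer diameter, 85 mm high, wall 4 mm (mouth 58 mm across), about 0.25 kg. Loose, standing upright on the worktop. Origin: centre of its underside, z up. It goes on the large mat.
- dripper: white ceramic dripper, 60 mm high, loose, upright, 0.22 kg. Origin: underside centre, z up. Heights from origin: tapered spigot (40 to 48 mm dia) to 9, flange 78 mm dia 9 to 14, open cup 52 mm dia widening to 62 mm at 34, straight 62 mm (grip here) to rim at 60; mouth 54 mm, inner floor at 18, 44 mm wide. On the server: spigot inside its mouth, flange on its rim, origin 76 mm above the server's.
- filter: slim open metal filter basket, 70 mm high, foot 34 mm dia, widening to 46 mm at 36 mm up, then straight 46 mm (grip here) to the rim; wall 3 mm, 0.08 kg. Loose, upright. Origin: underside centre, z up. Seated, it stands on the dripper's inner floor, its origin 18 mm above the dripper's, and sticks out 28 mm above the dripper's rim.
- cup: blue ceramic espresso cup without handle, open, 60 mm high, foot 42 mm diameter, widening to 56 mm at 24 mm above the origin, then straight 56 mm to the rim; wall 4 mm, about 0.15 kg. Loose, standing upright. Origin: centre of its underside, z up. It goes on the small round mat.
- jar: square sugar jar: white ceramic box 54 x 54 mm, 56 mm high, topped by a fixed light wooden lid 50 x 50 mm to 68 mm overall height, about 0.25 kg. Loose, standing upright. Origin: centre of its underside, z up; x and y square to its sides. It goes on the square mat, either way round.
- tray: low wooden tray 112 x 322 mm, fixed, with three equal 98 x 98 mm cells in a row along its y axis, cell centres at y = -105, 0, +105 mm. Floor 7 mm thick; outer walls 7 mm thick, tops 30 mm above the worktop; dividers 7 mm thick, tops 27 mm. Origin: underside centre, x across, y along the row, z up. One cork mat lies in the middle of each cell; which mat is in which cell changes.
- mat_large: large round cork mat, 84 mm diameter, 3 mm thick, fixed in the middle of one tray cell. Origin: centre of its underside, on the tray floor (7 mm above the worktop); its top is 10 mm above the worktop.
- mat_small: small round cork mat, 48 mm diameter, 3 mm thick, fixed in the middle of one tray cell. Origin: centre of its underside, on the tray floor (7 mm above the worktop); its top is 10 mm above the worktop.
- mat_square: square cork mat, 62 x 62 mm, 3 mm thick, fixed in the middle of one tray cell, sides along the tray's. Origin: centre of its underside, on the tray floor (7 mm above the worktop); its top is 10 mm above the worktop.
- mill: turned dark wooden pepper mill, 157 mm high, 52 mm diameter at the foot, loose, standing upright at the robot's right beyond the work. Origin: centre of its underside, z up. Not to be disturbed.
Not all that is in view belongs to the job. What is shaped like the cup but purple or red is not meant.

How it is judged:
On the way, in this order (a step that is already met when the one before it is completed fails the run):
1. the server stands on the large round mat, let go (horizontal distance between server and mat_large below 0.014 m and z of server in the frame of mat_large between -0.001 and 0.008 m and angle between server's own z axis and vertical below 0.12 rad and contact force between the fingers and server below 0.1 N and linear speed of server below 0.02 m/s and angular speed of server below 0.2 rad/s), for 0.2 s.
2. the dripper is seated on the server on its mat, let go (horizontal distance between server and mat_large below 0.014 m and z of server in the frame of mat_large between -0.001 and 0.008 m and angle between each of server, dripper's own z axis and vertical below 0.12 rad and horizontal distance between dripper and server below 0.01 m and z of dripper in the frame of server between 0.071 and 0.081 m and contact force between the fingers and dripper below 0.1 N), for 0.2 s.
3. the filter is seated in the dripper on the server, let go (horizontal distance between server and mat_large below 0.014 m and z of server in the frame of mat_large between -0.001 and 0.008 m and angle between each of server, dripper, filter's own z axis and vertical below 0.12 rad and horizontal distance between dripper and server below 0.01 m and z of dripper in the frame of server between 0.071 and 0.081 m and horizontal distance between filter and dripper below 0.01 m and z of filter in the frame of dripper between 0.013 and 0.023 m and contact force between the fingers and filter below 0.1 N), for 0.2 s.
At the end, for the whole second after the job is handed in: server on the large mat (centres within 14 mm), dripper seated on it and filter seated in the dripper (within 10 mm of the axis, 5 mm in height), cup on the small round mat and jar on the square mat (within 15 mm); all within 0.12 rad of upright, released, at rest (horizontal distance between server and mat_large below 0.014 m and z of server in the frame of mat_large between -0.001 and 0.008 m and angle between each of server, dripper, filter, cup, jar's own z axis and vertical below 0.12 rad and horizontal distance between dripper and server below 0.01 m and z of dripper in the frame of server between 0.071 and 0.081 m and horizontal distance between filter and dripper below 0.01 m and z of filter in the frame of dripper between 0.013 and 0.023 m and horizontal distance between cup and mat_small below 0.015 m and z of cup in the frame of mat_small between -0.001 and 0.008 m and horizontal distance between jar and mat_square below 0.015 m and z of jar in the frame of mat_square between -0.001 and 0.008 m and linear speed of each of server, dripper, filter, cup, jar below 0.02 m/s and angular speed of each of server, dripper, filter, cup, jar below 0.2 rad/s); the robot touches nothing.
It fails at once if the pepper mill is moved more than 30 mm (distance of mill from where it was at the start of the episode above 0.03 m).
It also fails if it takes over 125 s, if anything falls off the work surface, if the arm or the gripper's body presses on something with over 40 N, if the wrist force passes 120 N, or if a joint passes its speed limit or range.

## Working session

There is one attempt and no reset: what is moved stays moved. The work goes in short steps, Python scripts to look and compute and a shell command to move; the robot and the scene stay as the last step left them, time stands still between calls to the robot, and variables do not carry over. Pictures are saved under pics/ and viewed, at most 14 in all, crops included, and the job is handed in when it is done.

```bash
mkdir -p pics
cat > h.py <<'E'
import numpy as np, cv2
from rig import manip, get_image, camera_info
def grab(n, f=None):
    ci=camera_info(n); im=get_image(n)
    if f: cv2.imwrite('pics/'+f,im)
    return im,ci
def ray(ci,px):
    K=np.array(ci['mtx'],float);D=np.array(ci['D'],float)
    R=cv2.Rodrigues(np.array(ci['rvec'],float))[0];t=np.array(ci['tvec'],float).ravel()
    u=cv2.undistortPoints(np.array(px,float).reshape(-1,1,2),K,D).reshape(-1,2)
    d=np.c_[u,np.ones(len(u))]@R
    return -R.T@t,d
def onz(ci,px,z):
    c,d=ray(ci,px); z=np.broadcast_to(z,(len(d),))
    return c+d*((z-c[2])/d[:,2])[:,None]
def proj(ci,P):
    return cv2.projectPoints(np.array(P,float).reshape(-1,1,3),np.array(ci['rvec'],float),np.array(ci['tvec'],float),np.array(ci['mtx'],float),np.array(ci['D'],float))[0].reshape(-1,2)
E
python3 - <<'E'
from h import *
for n in('top','side','wrist'):
    im,ci=grab(n,n+'0.png'); c,_=ray(ci,[[320,240]]); print(n,c.round(3),np.array(ci['mtx'])[0,0],onz(ci,[[0,0],[639,0],[0,479],[639,479]],0).round(3).tolist())
s=manip.get_state();print(s['clock'],s['position'],s['ee_rot'],s['width'])
E
```

```text
top [0.391 0.007 1.065] 486.7300136027483 [[0.999, 0.71, 0.0], [0.994, -0.747, 0.0], [-0.059, 0.675, 0.0], [-0.071, -0.696, 0.0]]
side [ 0.017 -0.642  0.669] 439.94215217412983 [[0.109, 4.034, 0.0], [4.661, 1.184, 0.0], [-0.215, -0.162, 0.0], [0.563, -0.698, 0.0]]
wrist [0.127 0.563 0.371] 405.51924425908146 [[-0.063, 0.344, 0.0], [0.114, 0.843, 0.0], [0.367, 0.077, 0.0], [0.613, 0.778, 0.0]]
0.15 [0.19147322 0.54177206 0.2306422 ] [-2.05238184e-04  1.69081988e-01  9.85601739e-01 -6.71809372e-04] 0.08527214139434257
```

View pics/top0.png

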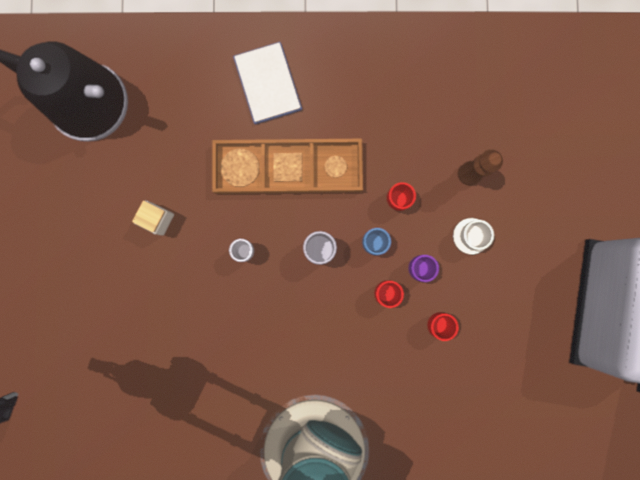

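View pics/side0.png

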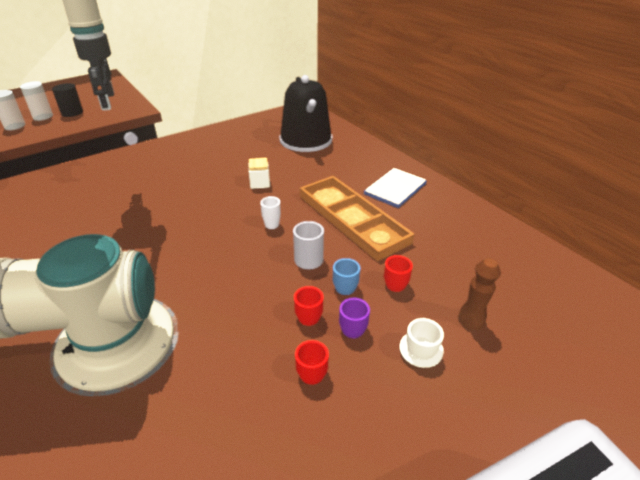

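Top view: server (320,248), filter (241,250), dripper (475,236; flange shows like a saucer), jar (152,218), tray centre (288,166) with the large mat at (240,167), square mat at (287,166) and small mat at (335,166), mill (488,160). Cup-shaped candidates: blue (377,241), red (402,196), red (390,294), red (444,326) and purple (425,268). Only (377,241) is blue, so it is the one meant. I'll confirm it in a crop.

```bash
cat > m.py <<'E'
from h import *
im=cv2.imread('pics/top0.png');ci=camera_info('top')
hsv=cv2.cvtColor(im,cv2.COLOR_BGR2HSV);H,S,V=[hsv[...,i].astype(int) for i in range(3)]
cam=ray(ci,[[320,240]])[0]
def comp(mask,seed):
    n,l=cv2.connectedComponents(mask.astype(np.uint8)); 
    ys,xs=np.nonzero(l); k=np.argmin((xs-seed[0])**2+(ys-seed[1])**2)
    m=l==l[ys[k],xs[k]]; return np.argwhere(m)[:,::-1].astype(float)
def rim(px,z,R):
    P=onz(ci,px,z)[:,:2]; u=P.mean(0)-cam[:2];u/=np.linalg.norm(u);v=np.array([-u[1],u[0]])
    a,b=(P-cam[:2])@u,(P-cam[:2])@v
    return cam[:2]+u*(a.max()-R)+v*(b.max()+b.min())/2, b.max()-b.min(), a.max()-a.min()
grey=(S<95)&(V>70)
blue=(H>95)&(H<118)&(S>90)&(V>50)
for n,m,sd,z,R in [('server',grey,(320,248),.085,.033),('filter',grey,(241,250),.07,.023),('dripper',grey,(475,236),.06,.031),('cup',blue,(377,241),.06,.028)]:
    px=comp(m,sd);c,w,l=rim(px,z,R);print(n,len(px),c.round(4),'width',w.round(4),l.round(4), 'px',px.min(0),px.max(0))
wood=(H>8)&(H<28)&(S>110)&(V>85)
px=comp(cv2.morphologyEx(wood.astype(np.uint8),cv2.MORPH_CLOSE,np.ones((3,3))),(288,166))
P=onz(ci,px,.03)[:,:2];r=cv2.minAreaRect((P*1000).astype(np.float32));print('tray',r)
cork=(H>8)&(H<28)&(V>165)
for n,sd in(('large',(240,167)),('square',(287,166)),('small',(335,166))):
    px=comp(cork,sd);P=onz(ci,px,.01)[:,:2];print(n,len(px),((P.max(0)+P.min(0))/2).round(4),np.ptp(P,0).round(4))
px=comp((H>15)&(H<35)&(S>60)&(V>150),(150,215));P=onz(ci,px,.068)[:,:2];print('lid',cv2.minAreaRect((P*1000).astype(np.float32)),len(px))
print(onz(ci,[[488,160]],.15).round(3), onz(ci,[[470,172]],0.).round(3))
c=cv2.resize(im[130:350,110:520],None,fx=1.95,fy=1.95,interpolation=cv2.INTER_CUBIC);cv2.imwrite('pics/crop0.png',c)
E
python3 m.py
```

```text
server 963 [ 0.4307 -0.0108] width 0.0706 0.0696 px [302. 230.] [337. 264.]
filter 524 [0.4262 0.1535] width 0.0495 0.0546 px [228. 238.] [254. 262.]
dripper 1260 [ 0.4554 -0.3432] width 0.078 0.0886 px [452. 217.] [494. 254.]
cup 469 [ 0.4419 -0.1283] width 0.0522 0.0552 px [364. 228.] [389. 254.]
tray ((450.255126953125, -16.12457275390625), (1407.7200927734375, 1005.0520629882812), 89.5115966796875)
large 6197 [0.6144 0.0579] [0.1131 0.3255]
square 6197 [0.6144 0.0579] [0.1131 0.3255]
small 6197 [0.6144 0.0579] [0.1131 0.3255]
lid ((496.2619934082031, 341.1732482910156), (51.127872467041016, 51.302242279052734), 63.2862434387207) 605
[[ 0.591 -0.332  0.15 ]] [[ 0.597 -0.347  0.   ]]
```

View pics/crop0.png

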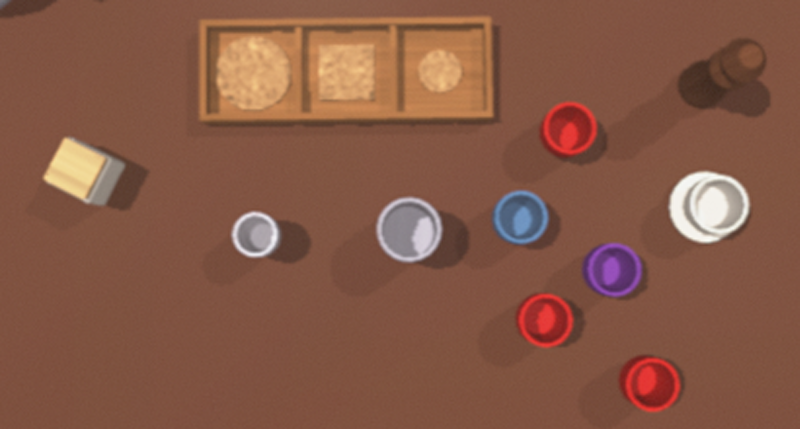

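Crop: of the five cup shapes only (377,241) is blue. The mats are at image px (239.7,167.4), (287.4,166.9) and (335.6,166.4). The cup and jar can go at any time, so the jar goes first.

```bash
cat >> h.py <<'E'
from scipy.spatial.transform import Rotation as Ro
def go(x,y,z,roll=0):
    s=manip.get_state();q=np.array(s['ee_rot'])[[1,2,3,0]]
    R=Ro.from_quat(q)*Ro.from_euler('z',roll);e=np.array([x,y,z])-s['position']
    print('pos',np.round(s['position'],4),'tooly deg',np.degrees(np.arctan2(*R.as_matrix()[:2,1][::-1])).round(2),'after-roll shift mm',(R.inv().apply(e)*1000).round(1),'t',s['clock'],'w',round(s['width'],4),'gf',round(s['gripper_force'],1),'F',np.round(s['contact_force'],1))
E
python3 - <<'E'
from h import *
ci=camera_info('top')
P=onz(ci,[[239.7,167.4],[287.4,166.9],[335.6,166.4]],.01);print(P.round(4),np.linalg.norm(np.diff(P,axis=0),axis=1))
go(.496,.341,.1,.127)
E
```

```text
[[ 0.6083  0.1618  0.01  ]
 [ 0.6088  0.0573  0.01  ]
 [ 0.6093 -0.0483  0.01  ]] [0.10447333 0.10563178]
pos [0.1915 0.5418 0.2306] tooly deg 63.25 after-roll shift mm [-362.3  -42.1  130.7] t 0.15 w 0.0853 gf 0.0 F [1.  0.  0.7]
```

```bash
python3 -m crank '{"translation":[[0,0,0],[-45,-5,0],[-45,-5,0],[-45,-5,0],[-45,-5,0],[-45,-5,0],[-45,-5,0],[-45,-5,40]],"roll":[0.127,0,0,0,0,0,0,0],"fingers":[1,1,1,1,1,1,1,1]}' 40 
python3 -m crank '{"translation":[[-40,-5,40],[-7,-2,35],[0,0,0],[0,0,0]],"roll":[0,0,0,0],"fingers":[1,1,1,1]}'
python3 - <<'E'
from h import *
go(.496,.341,.027)
im,ci=grab('wrist','w1.png')
print(proj(ci,[[.496,.341,.068]]))
E
```

```text
clock: 0.95
position: [0.4554, 0.3737, 0.202]
ee_rot: [0.004, 0.232, 0.973, 0.004]
contact_force: [0.6, 0.7, -0.4]
width: 0.0854
gripper_force: 0.0
clock: 1.35
position: [0.485, 0.3487, 0.1278]
ee_rot: [-0.001, 0.232, 0.973, -0.0]
contact_force: [0.6, -0.0, 0.5]
width: 0.0857
gripper_force: 0.0
pos [0.485  0.3487 0.1278] tooly deg 63.23 after-roll shift mm [-13.4  -1.8 100.8] t 1.35 w 0.0857 gf 0.0 F [ 0.6 -0.   0.5]
[[323.28442215 289.59638547]]
```

View pics/w1.png

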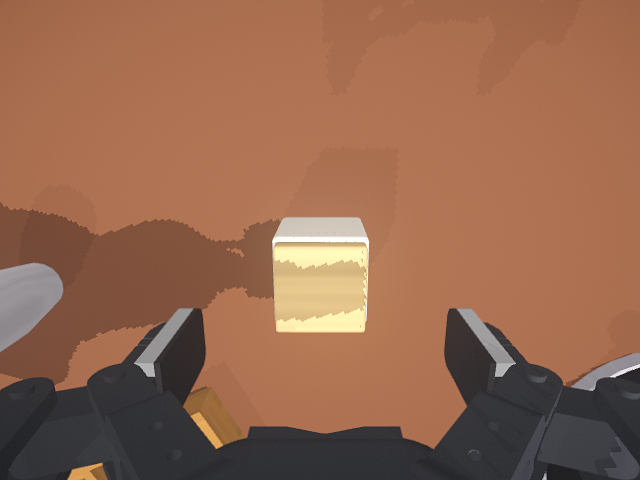

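The wrist view shows the lid centred at about (320,288) against a prediction of (323,290). It is square to the fingers, so I'll descend and grip.

```bash
python3 -m crank '{"translation":[[-6,-1,25],[-6,-2,25],[-2,0,25],[0,0,20],[0,0,6],[0,0,0],[0,0,0],[0,0,0]],"roll":[0,0,0,0,0,0,0,0],"fingers":[1,1,1,1,1,1,0,0]}' 40 
python3 -m crank '{"translation":[[0,0,0],[0,0,0],[0,0,0],[0,0,0],[0,0,0]],"roll":[0,0,0,0,0],"fingers":[0,0,0,0,0]}'
python3 -c "
from h import *
go(.6088,.0573,.13,-.466)"
```

```text
clock: 2.2
position: [0.4977, 0.3406, 0.0288]
ee_rot: [0.001, 0.231, 0.973, 0.001]
contact_force: [0.8, -0.2, 0.0]
width: 0.0589
gripper_force: 0.0
clock: 2.7
position: [0.4976, 0.3405, 0.0288]
ee_rot: [0.001, 0.231, 0.973, 0.001]
contact_force: [-1.1, 1.3, 6.8]
width: 0.0528
gripper_force: 44.0
pos [0.4976 0.3405 0.0288] tooly deg 89.96 after-roll shift mm [-111.7 -282.9 -101.4] t 2.7 w 0.0528 gf 44.0 F [-1.1  1.3  6.8]
```

```bash
python3 -m crank '{"translation":[[0,0,-20],[0,0,-40],[0,0,-40],[0,0,0],[0,0,0],[0,0,0],[0,0,0],[0,0,0]],"roll":[0,0,0,-0.1,-0.13,-0.13,-0.106,0],"fingers":[0,0,0,0,0,0,0,0]}' 
python3 -m crank '{"translation":[[-6,-15,0],[-14,-35,0],[-16,-40,0],[-16,-40,0],[-16,-40,0],[-16,-40,0],[-14,-35,0],[-10,-25,0]],"roll":[0,0,0,0,0,0,0,0],"fingers":[0,0,0,0,0,0,0,0]}'
python3 -m crank '{"translation":[[-4,-13,0],[0,0,0],[0,0,0]],"roll":[0,0,0],"fingers":[0,0,0]}'
python3 -c "
from h import *
go(.6088,.0573,.0395,0)"
```

```text
clock: 3.5
position: [0.4963, 0.3395, 0.1268]
ee_rot: [-0.0, 0.001, 1.0, -0.0]
contact_force: [0.1, -0.0, -1.5]
width: 0.0534
gripper_force: 43.1
clock: 4.3
position: [0.6052, 0.0657, 0.1269]
ee_rot: [0.0, 0.002, 1.0, -0.001]
contact_force: [0.1, 0.3, -1.5]
width: 0.0532
gripper_force: 43.2
clock: 4.6
position: [0.6077, 0.0572, 0.1268]
ee_rot: [-0.001, 0.001, 1.0, 0.001]
contact_force: [0.0, 0.4, -2.5]
width: 0.0535
gripper_force: 43.1
pos [0.6077 0.0572 0.1268] tooly deg 89.9 after-roll shift mm [-1.3  0.  87.3] t 4.6 w 0.0535 gf 43.1 F [ 0.   0.4 -2.5]
```

```bash
python3 -m crank '{"translation":[[-1,0,25],[0,0,30],[0,0,18],[0,0,8],[0,0,5],[0,0,2],[0,0,0]],"roll":[0,0,0,0,0,0,0],"fingers":[0,0,0,0,0,0,0]}' 
python3 -c "
from h import *
go(.6088,.0573,.0388,0)"
```

```text
clock: 5.3
position: [0.6099, 0.057, 0.0397]
ee_rot: [0.001, 0.0, 1.0, 0.0]
contact_force: [0.4, 0.2, -2.8]
width: 0.0535
gripper_force: 43.1
pos [0.6099 0.057  0.0397] tooly deg 89.98 after-roll shift mm [1.1 0.3 0.9] t 5.3 w 0.0535 gf 43.1 F [ 0.4  0.2 -2.8]
```

```bash
python3 -m crank '{"translation":[[0,0,1],[0,0,0],[0,0,0],[0,0,0],[0,0,0],[0,0,-20],[0,0,-45],[0,0,-30]],"roll":[0,0,0,0,0,0,0,0],"fingers":[0,0.9,1,1,1,1,1,1]}' 
python3 -m crank '{"translation":[[25,-28,0],[35,-39,0],[36,-40,0],[36,-40,0],[25,-28,0],[11,-10,0],[0,0,0],[0,0,0]],"roll":[0,0,0,0,0,0,0,0],"fingers":[1,1,1,1,1,1,1,1]}'
python3 - <<'E'
from h import *
go(.442,-.128,.027)
im,ci=grab('wrist','w2.png')
hsv=cv2.cvtColor(im,cv2.COLOR_BGR2HSV);m=cv2.inRange(hsv,(95,90,50),(118,255,255))
n,l,st,c=cv2.connectedComponentsWithStats(m);k=1+st[1:,4].argmax();print(st[k],c[k],proj(ci,[[.442,-.128,.06]]))
p=np.argwhere(l==k)[:,::-1].astype(float);P=onz(ci,p,.06);print(P.min(0),P.max(0))
im,ci=grab('top','t2.png')
c=np.hstack([cv2.resize(cv2.imread('pics/w2.png'),(400,300)),cv2.resize(im[120:300,130:370],(400,300))]);cv2.imwrite('pics/c2.png',c)
E
```

```text
clock: 6.1
position: [0.6101, 0.0566, 0.1351]
ee_rot: [0.001, 0.0, 1.0, 0.0]
contact_force: [0.8, -0.9, -0.7]
width: 0.0854
gripper_force: 0.0
clock: 6.9
position: [0.449, -0.1206, 0.1333]
ee_rot: [0.001, 0.001, 1.0, 0.0]
contact_force: [0.5, -0.2, 0.1]
width: 0.0851
gripper_force: 0.0
pos [ 0.449  -0.1206  0.1333] tooly deg 89.91 after-roll shift mm [  7.1  -7.5 106.3] t 6.9 w 0.0851 gf 0.0 F [ 0.5 -0.2  0.1]
[ 254  190  100  100 7293] [304.03181133 240.1395859 ] [[313.27280872 246.70054226]]
[ 0.41076784 -0.16058626  0.06      ] [ 0.46695746 -0.10618519  0.06      ]
```

View pics/c2.png

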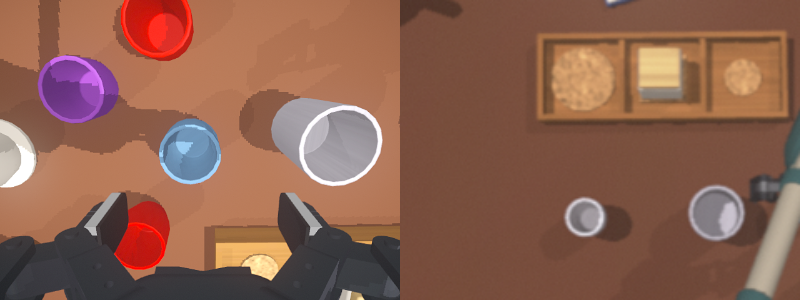

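Wrist view: the blue cup is at about (304,240), with its rim centre near (0.440, -0.132). The top view shows the jar standing upright in the middle cell. Next I'll grasp the cup.

```bash
python3 -m crank '{"translation":[[5,-6,15],[4,-6,25],[0,0,25],[0,0,25],[0,0,13],[0,0,3],[0,0,0],[0,0,0]],"roll":[0,0,0,0,0,0,0,0],"fingers":[1,1,1,1,1,1,1,0]}' 30 
python3 -m crank '{"translation":[[0,0,0],[0,0,0],[0,0,0],[0,0,0],[0,0,0],[0,0,0]],"roll":[0,0,0,0,0,0],"fingers":[0,0,0,0,0,0]}'
python3 -c "
from h import *
go(.6093,-.0483,.14,0)"
```

```text
clock: 7.8
position: [0.4401, -0.1327, 0.0275]
ee_rot: [0.001, -0.0, 1.0, -0.0]
contact_force: [1.0, -0.1, 0.5]
width: 0.0731
gripper_force: 0.0
clock: 8.4
position: [0.4399, -0.1329, 0.0279]
ee_rot: [0.001, 0.001, 1.0, -0.0]
contact_force: [1.2, 1.7, 6.2]
width: 0.054
gripper_force: 32.7
pos [ 0.4399 -0.1329  0.0279] tooly deg 89.93 after-roll shift mm [-169.6   84.8 -111.7] t 8.4 w 0.054 gf 32.7 F [1.2 1.7 6.2]
```

```bash
python3 -m crank '{"translation":[[0,0,-20],[0,0,-40],[0,0,-40],[-10,5,-12],[-30,15,0],[-36,18,0],[-36,18,0],[-30,15,0]],"roll":[0,0,0,0,0,0,0,0],"fingers":[0,0,0,0,0,0,0,0]}' 
python3 -m crank '{"translation":[[-20,10,0],[-7,4,0],[0,0,0],[0,0,0]],"roll":[0,0,0,0],"fingers":[0,0,0,0]}'
python3 - <<'E'
from h import *
go(.6093,-.0483,.038,0)
im,ci=grab('wrist','w3.png')
for z in(.06,):
  s=manip.get_state();p=np.array(s['position']);print(proj(ci,[p+[0,0,z-.028]]))
hsv=cv2.cvtColor(im,cv2.COLOR_BGR2HSV);m=cv2.inRange(hsv,(95,90,50),(118,255,255))
n,l,st,c=cv2.connectedComponentsWithStats(m);k=1+st[1:,4].argmax();print(st[k],c[k])
q=np.argwhere(l==k)[:,::-1].astype(float);P=onz(ci,q,p[2]+.032);print(P.min(0)-p,P.max(0)-p)
E
```

```text
clock: 9.2
position: [0.5823, -0.0611, 0.1387]
ee_rot: [0.0, 0.0, 1.0, -0.0]
contact_force: [-0.1, -1.3, -1.4]
width: 0.0544
gripper_force: 32.8
clock: 9.6
position: [0.6064, -0.0483, 0.1385]
ee_rot: [-0.001, 0.0, 1.0, -0.0]
contact_force: [-0.1, -0.0, -2.2]
width: 0.0539
gripper_force: 32.8
pos [ 0.6064 -0.0483  0.1385] tooly deg 89.95 after-roll shift mm [-3.200e+00  1.000e-01  1.005e+02] t 9.6 w 0.0539 gf 32.8 F [-0.1 -0.  -2.2]
[[328.13125141 364.6572274 ]]
[  237   266   176   168 22505] [323.92099533 356.09522328]
[-0.03168863 -0.02774956  0.032     ] [0.02502441 0.0255363  0.032     ]
```

```bash
python3 -m crank '{"translation":[[-4,0,25],[-1,0,35],[0,0,22],[0,0,10],[0,0,6],[0,0,2],[0,0,0]],"roll":[0,0,0,0,0,0,0],"fingers":[0,0,0,0,0,0,0]}' 
python3 -c "
from h import *
go(.6105,-.0483,.038,0)"
```

```text
clock: 10.35
position: [0.6136, -0.0482, 0.0399]
ee_rot: [0.001, 0.001, 1.0, -0.0]
contact_force: [0.3, -0.2, -1.2]
width: 0.0539
gripper_force: 32.7
pos [ 0.6136 -0.0482  0.0399] tooly deg 89.94 after-roll shift mm [ 3.1 -0.1  1.9] t 10.35 w 0.0539 gf 32.7 F [ 0.3 -0.2 -1.2]
```

```bash
python3 -m crank '{"translation":[[1,0,2],[0,0,0],[0,0,0],[0,0,0],[0,0,0],[0,0,0],[0,0,-20],[0,0,-45]],"roll":[0,0,0,0,0,0,0,0],"fingers":[0,0,0.9,1,1,1,1,1]}' 
python3 -m crank '{"translation":[[0,0,-45],[20,5,0],[40,8,0],[45,9,0],[40,9,0],[20,5,0],[8,1,0],[0,0,0]],"roll":[0,0,0,0,0,0,0,0],"fingers":[1,1,1,1,1,1,1,1]}'
python3 - <<'E'
from h import *
go(.4307,-.0108,.05)
im,ci=grab('wrist','w4.png')
g=cv2.inRange(cv2.cvtColor(im,cv2.COLOR_BGR2HSV),(0,0,110),(179,70,255));g[400:]=0
n,l,st,c=cv2.connectedComponentsWithStats(g);k=1+st[1:,4].argmax();print(st[k],proj(ci,[[.4307,-.0108,.085]]))
P=onz(ci,np.argwhere(l==k)[:,::-1].astype(float),.085);print(P.min(0),P.max(0))
im,ci=grab('top','t4.png')
c=np.hstack([cv2.resize(cv2.imread('pics/w4.png'),(400,300)),cv2.resize(im[120:300,200:440],(400,300))]);cv2.imwrite('pics/c4.png',c)
E
```

```text
clock: 11.15
position: [0.6089, -0.0474, 0.0988]
ee_rot: [-0.005, 0.0, 1.0, 0.001]
contact_force: [0.7, -0.6, 0.3]
width: 0.0853
gripper_force: 0.0
clock: 11.95
position: [0.4388, -0.0107, 0.1474]
ee_rot: [0.001, 0.0, 1.0, -0.0]
contact_force: [0.8, 0.3, -0.1]
width: 0.0856
gripper_force: 0.0
pos [ 0.4388 -0.0107  0.1474] tooly deg 89.97 after-roll shift mm [ 8.2 -0.  97.3] t 11.95 w 0.0856 gf 0.0 F [ 0.8  0.3 -0.1]
[  259   170   124   136 12817] [[326.87873878 250.43280842]]
[ 0.38910034 -0.04633997  0.085     ] [0.46169497 0.01814216 0.085     ]
```

View pics/c4.png

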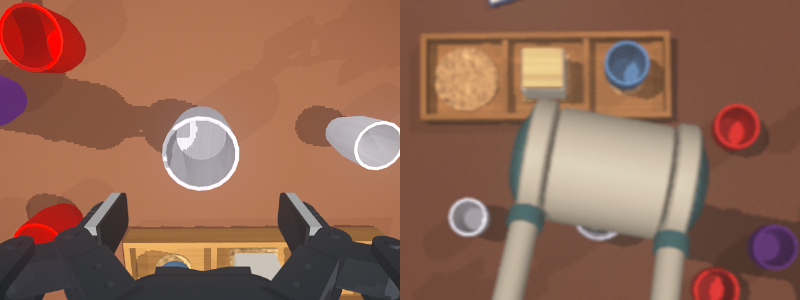

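The rim in the wrist view is centred at about (402/2·1.6, …), i.e. world (0.429, -0.014). The top view shows the cup in the small-mat cell. Next the server, gripped high.

```bash
python3 -m crank '{"translation":[[5,-1,5],[5,-1,20],[0,0,25],[0,0,25],[0,0,17],[0,0,8],[0,0,0],[0,0,0]],"roll":[0,0,0,0,0,0,0,0],"fingers":[1,1,1,1,1,1,1,0]}' 35 
python3 -m crank '{"translation":[[0,0,0],[0,0,0],[0,0,0],[0,0,0],[0,0,0],[0,0,0]],"roll":[0,0,0,0,0,0],"fingers":[0,0,0,0,0,0]}'
python3 -c "
from h import *
go(.6083,.1618,.17,0)"
```

```text
clock: 12.85
position: [0.4299, -0.013, 0.0472]
ee_rot: [0.0, 0.0, 1.0, -0.0]
contact_force: [0.1, -0.9, 0.6]
width: 0.073
gripper_force: 0.0
clock: 13.45
position: [0.4301, -0.0129, 0.0479]
ee_rot: [0.001, 0.0, 1.0, -0.0]
contact_force: [-0.1, 1.0, 5.9]
width: 0.0661
gripper_force: 40.2
pos [ 0.4301 -0.0129  0.0479] tooly deg 89.96 after-roll shift mm [-178.4  174.8 -121.8] t 13.45 w 0.0661 gf 40.2 F [-0.1  1.   5.9]
```

```bash
python3 -m crank '{"translation":[[0,0,-20],[0,0,-40],[0,0,-40],[-10,10,-20],[-25,25,0],[-35,34,0],[-35,34,0],[-33,32,0]],"roll":[0,0,0,0,0,0,0,0],"fingers":[0,0,0,0,0,0,0,0]}' 
python3 -m crank '{"translation":[[-25,25,0],[-10,10,0],[-5,5,0],[0,0,0],[0,0,0]],"roll":[0,0,0,0,0],"fingers":[0,0,0,0,0]}'
python3 - <<'E'
from h import *
go(.6083,.1618,.058,0)
im,ci=grab('wrist','w5.png')
p=np.array(manip.get_state()['position'])
g=cv2.inRange(cv2.cvtColor(im,cv2.COLOR_BGR2HSV),(0,0,110),(179,70,255))
n,l,st,c=cv2.connectedComponentsWithStats(g)
for k in range(1,n):
  if st[k,4]>3000:
    P=onz(ci,np.argwhere(l==k)[:,::-1].astype(float),p[2]+.038)-p;print(st[k],P.min(0),P.max(0))
E
```

```text
clock: 14.25
position: [0.5677, 0.1235, 0.1663]
ee_rot: [-0.001, 0.0, 1.0, -0.0]
contact_force: [0.5, -0.9, -2.7]
width: 0.0658
gripper_force: 41.3
clock: 14.75
position: [0.6058, 0.161, 0.1666]
ee_rot: [-0.001, 0.001, 1.0, -0.0]
contact_force: [-0.3, -0.4, -3.1]
width: 0.0658
gripper_force: 41.3
pos [0.6058 0.161  0.1666] tooly deg 89.92 after-roll shift mm [ -2.7   0.9 108.6] t 14.75 w 0.0658 gf 41.3 F [-0.3 -0.4 -3.1]
[ 113  196  112   94 3303] [-0.05277609 -0.05595243  0.038     ] [-0.02729757 -0.02791006  0.038     ]
[  215   209   220   233 37856] [-0.0493439  -0.03341574  0.038     ] [0.02268749 0.03028388 0.038     ]
```

View pics/w5.png

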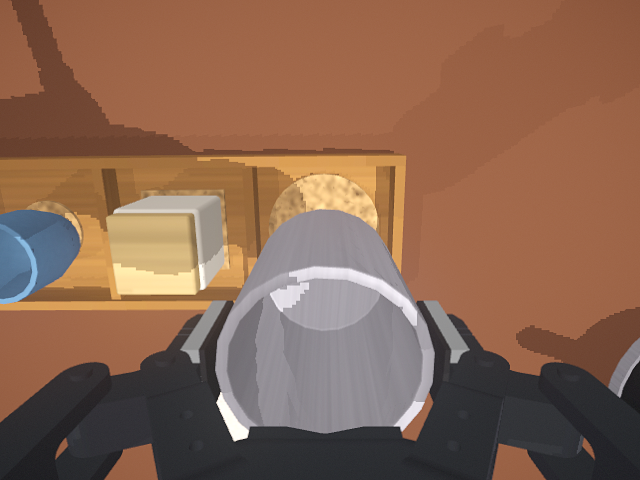

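The wrist view shows the server held upright. The front of its rim is at row 266, with its widest point near row 360 (cols 217 to 434). I'll compute the held offset from the rim front edge.

Run:
```python
from h import *
ci=camera_info('wrist');p=np.array(manip.get_state()['position'])
P=onz(ci,[[325,266],[217,362],[434,362]],p[2]+.037)-p;print(P.round(4), proj(ci,[p+[0,0,.037]]))
m=onz(ci,[[327,172],[270,222],[379,222]],.01);print(m.round(4))
```

```text
[[-0.0334 -0.0011  0.037 ]
 [-0.0039 -0.0325  0.037 ]
 [-0.0039  0.0306  0.037 ]] [[328.80938897 373.9533845 ]]
[[0.5662 0.1614 0.01  ]
 [0.6034 0.1185 0.01  ]
 [0.6034 0.2005 0.01  ]]
```

```bash
python3 -m crank '{"translation":[[-2,0,25],[0,0,35],[0,0,25],[0,0,10],[0,0,7],[0,0,5],[0,0,0],[0,0,0]],"roll":[0,0,0,0,0,0,0,0],"fingers":[0,0,0,0,0,0,0,0]}' 
python3 -c "
from h import *
go(.6083,.1615,.0579,0)"
```

```text
clock: 15.6
position: [0.61, 0.1622, 0.0611]
ee_rot: [0.001, 0.0, 1.0, 0.0]
contact_force: [0.3, 0.7, -2.8]
width: 0.0658
gripper_force: 41.3
pos [0.61   0.1622 0.0611] tooly deg 89.95 after-roll shift mm [ 1.7 -0.7  3.2] t 15.6 w 0.0658 gf 41.3 F [ 0.3  0.7 -2.8]
```

```bash
python3 -m crank '{"translation":[[1,0,3],[0,0,0],[0,0,0],[0,0,0],[0,0,0],[0,0,0],[0,0,-20],[0,0,-45]],"roll":[0,0,0,0,0,0,0,0],"fingers":[0,0,0.9,1,1,1,1,1]}' 
python3 -m crank '{"translation":[[0,0,-42],[20,-20,0],[30,-35,0],[30,-40,0],[30,-40,0],[20,-40,0],[9,-45,0],[0,-45,0]],"roll":[0,0,0,0,0,0,0,0],"fingers":[1,1,1,1,1,1,1,1]}'
python3 -m crank '{"translation":[[0,-45,0],[0,-45,0],[0,-45,0],[0,-45,0],[0,-35,5],[0,-20,5],[0,-5,5],[0,0,0]],"roll":[0,0,0,0,0,0,0,0],"fingers":[1,1,1,1,1,1,1,1]}'
python3 - <<'E'
from h import *
go(.4554,-.3432,.028)
im,ci=grab('wrist','w6.png')
g=cv2.inRange(cv2.cvtColor(im,cv2.COLOR_BGR2HSV),(0,0,110),(179,90,255));g[400:]=0
n,l,st,c=cv2.connectedComponentsWithStats(g);k=1+st[1:,4].argmax();print(st[k],proj(ci,[[.4554,-.3432,.06]]))
im,ci=grab('top','t6.png')
c=np.hstack([cv2.imread('pics/w6.png')[0:400,80:560],cv2.resize(im[130:210,200:264],(320,400))]);cv2.imwrite('pics/c6.png',c)
E
```

```text
clock: 16.4
position: [0.6051, 0.1615, 0.1186]
ee_rot: [-0.005, 0.0, 1.0, -0.001]
contact_force: [0.2, -0.2, -0.3]
width: 0.0854
gripper_force: 0.0
clock: 17.2
position: [0.467, -0.1038, 0.1644]
ee_rot: [-0.0, 0.0, 1.0, 0.0]
contact_force: [1.0, 0.8, 0.0]
width: 0.0854
gripper_force: 0.0
clock: 18.0
position: [0.4681, -0.3417, 0.1477]
ee_rot: [-0.001, 0.001, 1.0, 0.001]
contact_force: [0.8, 0.4, -0.3]
width: 0.0855
gripper_force: 0.0
pos [ 0.4681 -0.3417  0.1477] tooly deg 89.92 after-roll shift mm [ 12.5  -1.8 119.7] t 18.0 w 0.0855 gf 0.0 F [ 0.8  0.4 -0.3]
[  266   157   112   124 10952] [[323.71037523 230.71080158]]
```

View pics/c6.png

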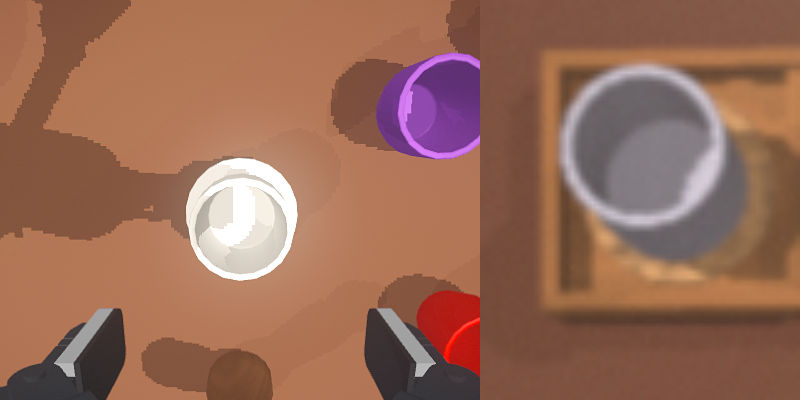

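The dripper rim circle is centred at about (323,229) px, against the predicted (324,231). The server stands upright on the large mat. I'll grasp the dripper.

```bash
python3 -m crank '{"translation":[[6,-1,10],[6,-1,25],[1,0,30],[0,0,25],[0,0,18],[0,0,9],[0,0,0],[0,0,0]],"roll":[0,0,0,0,0,0,0,0],"fingers":[1,1,1,1,1,1,1,0]}' 30 
python3 -m crank '{"translation":[[0,0,0],[0,0,0],[0,0,0],[0,0,0],[0,0,0],[0,0,0]],"roll":[0,0,0,0,0,0],"fingers":[0,0,0,0,0,0]}'
python3 - <<'E'
from h import *
go(.6083,.1618,.25,0)
ci=camera_info('top');im=cv2.imread('pics/t6.png')
print(onz(ci,[[232.6,159.0],[232.6-16.3,159],[232.6+16.3,159]],.095))
E
```

```text
clock: 18.9
position: [0.4562, -0.3447, 0.0326]
ee_rot: [0.0, 0.0, 1.0, -0.0]
contact_force: [-0.2, -1.3, 1.2]
width: 0.0738
gripper_force: 0.0
clock: 19.5
position: [0.4565, -0.3451, 0.0333]
ee_rot: [0.001, 0.0, 1.0, -0.001]
contact_force: [0.6, 1.7, 6.0]
width: 0.0597
gripper_force: 33.6
pos [ 0.4565 -0.3451  0.0333] tooly deg 89.95 after-roll shift mm [-151.8  506.8 -217. ] t 19.5 w 0.0597 gf 33.6 F [0.6 1.7 6. ]
[[0.60798082 0.16366138 0.095     ]
 [0.60818728 0.19652654 0.095     ]
 [0.607779   0.13080083 0.095     ]]
```

```bash
python3 -m crank '{"translation":[[0,0,-15],[0,0,-35],[0,0,-40],[0,10,-40],[0,25,-30],[0,40,-10],[0,40,0],[0,40,0]],"roll":[0,0,0,0,0,0,0,0],"fingers":[0,0,0,0,0,0,0,0]}' 
python3 -m crank '{"translation":[[0,40,0],[-10,40,0],[-20,40,0],[-25,40,0],[-25,40,0],[-25,40,0],[-25,40,0],[-15,35,0]],"roll":[0,0,0,0,0,0,0,0],"fingers":[0,0,0,0,0,0,0,0]}'
python3 -m crank '{"translation":[[-5,25,0],[-2,10,0],[0,2,0],[0,0,0],[0,0,0]],"roll":[0,0,0,0,0],"fingers":[0,0,0,0,0]}'
python3 - <<'E'
from h import *
go(.608,.162,.1193,0)
im,ci=grab('wrist','w7.png')
p=np.array(manip.get_state()['position']);print(proj(ci,[p+[0,0,.027],p+[-.031,0,.027],p+[-.039,0,-.019],[.608,.162,.095]]))
E
```

```text
clock: 20.3
position: [0.4557, -0.1887, 0.2025]
ee_rot: [0.001, 0.001, 1.0, -0.0]
contact_force: [-0.2, 0.1, -1.5]
width: 0.0597
gripper_force: 33.6
clock: 21.1
position: [0.6027, 0.1272, 0.2016]
ee_rot: [0.001, 0.0, 1.0, 0.0]
contact_force: [-0.8, -0.9, -1.7]
width: 0.0599
gripper_force: 33.6
clock: 21.6
position: [0.6078, 0.1606, 0.2021]
ee_rot: [-0.0, 0.001, 1.0, -0.0]
contact_force: [0.8, -0.5, -1.4]
width: 0.0597
gripper_force: 33.6
pos [0.6078 0.1606 0.2021] tooly deg 89.88 after-roll shift mm [-0.2  1.5 82.8] t 21.6 w 0.0597 gf 33.6 F [ 0.8 -0.5 -1.4]
[[328.42831735 356.2507514 ]
 [328.55052793 263.35372677]
 [327.56802524 207.90350873]
 [328.89959301 242.9653236 ]]
```

View pics/w7.png

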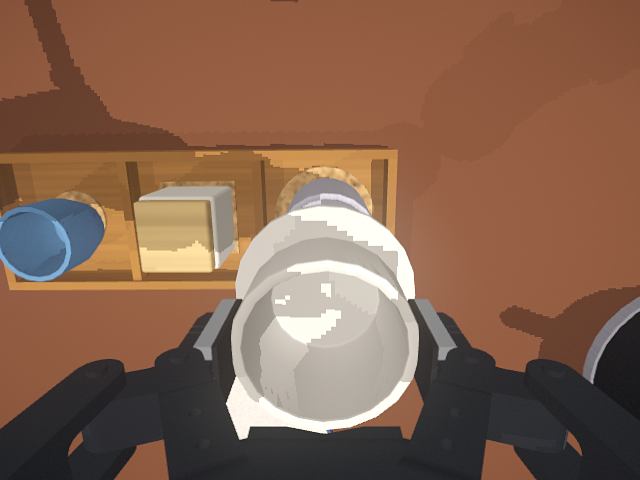

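The wrist view shows the dripper rim from row 262 (predicted 263) with its centre at col 325, the same slight offset the server showed, so it is coaxial when the TCP matches. I'll descend with force checks.

```bash
python3 -m crank '{"translation":[[-1,1,20],[0,0,25],[0,0,18],[0,0,4],[0,0,0],[0,0,0]],"roll":[0,0,0,0,0,0],"fingers":[0,0,0,0,0,0]}'
python3 - <<'E'
from h import *
go(.6085,.1619,.1193,0)
im,ci=grab('side','s7.png');im2,ci2=grab('wrist','w8.png')
x,y=proj(ci,[[.608,.162,.1]])[0].astype(int)
a=cv2.resize(im[y-60:y+50,x-55:x+55],(500,500),interpolation=cv2.INTER_CUBIC);print(x,y);cv2.imwrite('pics/c7.png',a)
E
```

```text
clock: 22.25
position: [0.6101, 0.1627, 0.1362]
ee_rot: [0.001, 0.001, 1.0, 0.0]
contact_force: [0.1, 0.2, -1.6]
width: 0.0596
gripper_force: 33.6
pos [0.6101 0.1627 0.1362] tooly deg 89.92 after-roll shift mm [ 1.6 -0.8 16.9] t 22.25 w 0.0596 gf 33.6 F [ 0.1  0.2 -1.6]
327 167
```

View pics/c7.png

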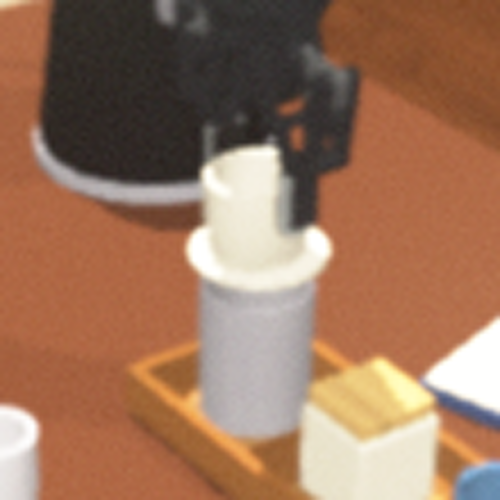

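The side view shows the dripper axis at col ~259 and the server axis at col ~257, so they line up. Lowering.

```bash
python3 -m crank '{"translation":[[1,-1,4],[0,0,4],[0,0,4],[0,0,3],[0,0,2],[0,0,0]],"roll":[0,0,0,0,0,0],"fingers":[0,0,0,0,0,0]}'
python3 - <<'E'
from h import *
go(.6085,.1619,.1193,0)
E
```

```text
clock: 22.95
position: [0.6082, 0.162, 0.1194]
ee_rot: [0.0, 0.0, 1.0, -0.0]
contact_force: [-2.6, -1.0, 6.6]
width: 0.0596
gripper_force: 34.4
pos [0.6082 0.162  0.1194] tooly deg 89.96 after-roll shift mm [-0.3 -0.1  0.1] t 22.95 w 0.0596 gf 34.4 F [-2.6 -1.   6.6]
```

```bash
python3 -m crank '{"translation":[[0,0,0],[0,0,0],[0,0,0],[0,0,0],[0,0,0],[0,0,0],[0,0,-15],[0,0,-40]],"roll":[0,0,0,0,0,0,0,0],"fingers":[0.9,1,1,1,1,1,1,1]}' 
python3 -m crank '{"translation":[[0,0,-40],[20,-1,0],[40,-2,0],[45,-2,0],[40,-2,15],[20,-1,25],[5,0,25],[0,0,0]],"roll":[0,0,0,0,0,0,0,0],"fingers":[1,1,1,1,1,1,1,1]}'
python3 - <<'E'
from h import *
go(.4262,.1535,.044,0)
im,ci=grab('wrist','w9.png');im2,ci2=grab('top','t9.png')
print(proj(ci,[[.4262,.1535,.07]]))
c=np.hstack([im[0:400,80:560],cv2.resize(im2[120:200,205:269],(320,400))]);cv2.imwrite('pics/c9.png',c)
E
```

```text
clock: 23.75
position: [0.6054, 0.1616, 0.1695]
ee_rot: [-0.005, 0.0, 1.0, -0.001]
contact_force: [0.1, 0.3, -0.1]
width: 0.0853
gripper_force: 0.0
clock: 24.55
position: [0.4345, 0.1537, 0.1457]
ee_rot: [-0.003, 0.0, 1.0, -0.001]
contact_force: [-0.1, -0.1, 0.9]
width: 0.0853
gripper_force: 0.0
pos [0.4345 0.1537 0.1457] tooly deg 89.98 after-roll shift mm [ 7.600e+00 -1.000e-01  1.018e+02] t 24.55 w 0.0853 gf 0.0 F [-0.1 -0.1  0.9]
[[326.61936232 244.19226353]]
```

View pics/c9.png

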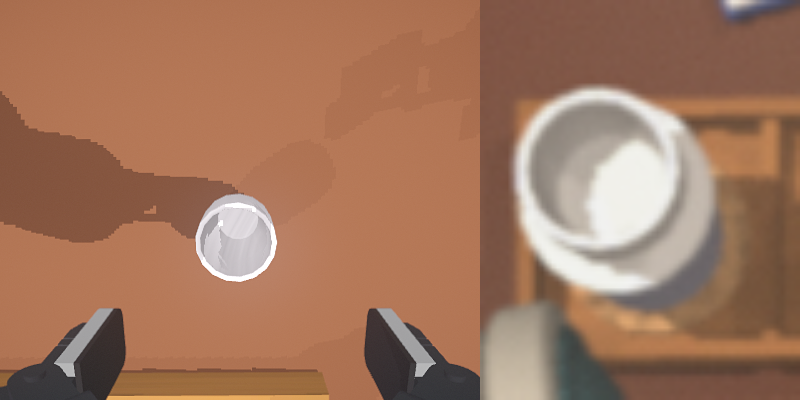

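The filter rim circle is centred at about (316,241), against the predicted (327,244), so it sits about 5 mm further to −y. The dripper looks level and centred on the server in the top view. Grasping the filter high.

```bash
python3 -m crank '{"translation":[[5,-3,10],[4,-2,25],[0,0,25],[0,0,20],[0,0,12],[0,0,6],[0,0,0],[0,0,0]],"roll":[0,0,0,0,0,0,0,0],"fingers":[1,1,1,1,1,1,1,0]}' 22 
python3 -m crank '{"translation":[[0,0,0],[0,0,0],[0,0,0],[0,0,0],[0,0,0],[0,0,0],[0,0,0],[0,0,0]],"roll":[0,0,0,0,0,0,0,0],"fingers":[0,0,0,0,0,0,0,0]}'
python3 - <<'E'
from h import *
go(.6082,.162,.25,0)
im,ci=grab('top','t10.png')
c=ray(ci,[[320,240]])[0]
a=cv2.resize(im[130:190,205:265],(600,600),interpolation=cv2.INTER_CUBIC);cv2.imwrite('pics/c10.png',a)
print(proj(ci,[[.608,.162,.146]]))
E
```

```text
clock: 25.45
position: [0.4301, 0.1493, 0.0505]
ee_rot: [0.001, 0.0, 1.0, 0.0]
contact_force: [-1.2, 0.3, 0.4]
width: 0.0735
gripper_force: 0.0
clock: 26.25
position: [0.43, 0.1493, 0.0508]
ee_rot: [0.001, 0.0, 1.0, 0.0]
contact_force: [-1.0, -1.4, 6.2]
width: 0.0455
gripper_force: 22.3
pos [0.43   0.1493 0.0508] tooly deg 89.96 after-roll shift mm [-178.6   12.9 -198.8] t 26.25 w 0.0455 gf 22.3 F [-1.  -1.4  6.2]
[[229.18717185 153.10530956]]
```

TCP is 6 mm high and about 5 mm off in x, because the first row lagged. I'll re-grip lower and on the axis.

```bash
python3 -m crank '{"translation":[[0,0,0],[0,0,0],[0,0,0],[3,0,2],[2,0,4],[0,0,1],[0,0,0],[0,0,0]],"roll":[0,0,0,0,0,0,0,0],"fingers":[0.9,1,1,1,1,1,1,0]}' 
python3 -m crank '{"translation":[[0,0,0],[0,0,0],[0,0,0],[0,0,0],[0,0,0],[0,0,0],[0,0,0],[0,0,0]],"roll":[0,0,0,0,0,0,0,0],"fingers":[0,0,0,0,0,0,0,0]}'
python3 -m crank '{"translation":[[0,0,-15],[0,0,-35],[0,0,-40],[0,0,-45],[0,0,-45],[0,0,-25],[0,0,0],[0,0,0]],"roll":[0,0,0,0,0,0,0,0],"fingers":[0,0,0,0,0,0,0,0]}'
python3 - <<'E'
from h import *
go(.6082,.162,.2,0)
im,ci=grab('wrist','w11.png')
p=np.array(manip.get_state()['position']);print(proj(ci,[p+[0,0,.026],p+[-.023,0,.026]]))
cv2.imwrite('pics/c11.png',im[200:480,120:520])
E
```

```text
clock: 27.1
position: [0.4243, 0.1493, 0.0429]
ee_rot: [0.0, 0.0, 1.0, 0.0]
contact_force: [-0.6, 0.3, 0.4]
width: 0.0731
gripper_force: 0.0
clock: 27.9
position: [0.4245, 0.1492, 0.0432]
ee_rot: [0.0, 0.0, 1.0, 0.0]
contact_force: [-0.1, -1.6, 5.1]
width: 0.046
gripper_force: 22.6
clock: 28.7
position: [0.4236, 0.1492, 0.2472]
ee_rot: [-0.0, 0.0, 1.0, 0.0]
contact_force: [0.0, 0.1, -0.7]
width: 0.0458
gripper_force: 23.0
pos [0.4236 0.1492 0.2472] tooly deg 89.96 after-roll shift mm [-184.6   13.    47.1] t 28.7 w 0.0458 gf 23.0 F [ 0.   0.1 -0.7]
[[328.08561489 350.88372196]
 [328.2523485  283.83995551]]
```

View pics/c11.png

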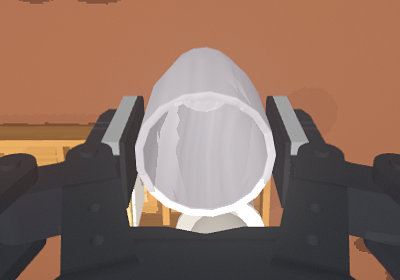

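The filter rim front is at row 292 (predicted 284), rear at 416, centred at col 325. It may be tilted slightly or sit about 1 to 2 mm forward. I'll carry it over the tower and check it from the side.

```bash
python3 -m crank '{"translation":[[-15,1,0],[-35,3,0],[-40,3,0],[-40,3,0],[-35,2,0],[-15,1,0],[-3,0,0],[0,0,0]],"roll":[0,0,0,0,0,0,0,0],"fingers":[0,0,0,0,0,0,0,0]}' 
python3 -m crank '{"translation":[[0,0,20],[0,0,10],[0,0,0],[0,0,0]],"roll":[0,0,0,0],"fingers":[0,0,0,0]}'
python3 - <<'E'
from h import *
go(.6082,.162,.147,0)
im,ci=grab('wrist','w12.png');im2,ci2=grab('side','s12.png')
p=np.array(manip.get_state()['position']);print(proj(ci,[p+[0,0,.027],p+[-.023,0,.027],p+[.023,0,.027],p+[-.017,0,-.043]]))
col=im[:,325].astype(int).mean(1);d=np.abs(np.diff(col));print([(r,int(d[r])) for r in range(180,440) if d[r]>18])
x,y=proj(ci2,[[.608,.162,.17]])[0].astype(int)
a=cv2.resize(im2[y-55:y+55,x-55:x+55],(480,480),interpolation=cv2.INTER_CUBIC)
b=cv2.resize(im[130:450,180:480],(320,480)) if 0 else im[130:450,180:480]
b=cv2.copyMakeBorder(b,0,160,0,0,cv2.BORDER_CONSTANT);cv2.imwrite('pics/c12.png',np.hstack([a,b]))
print(proj(ci2,[p+[0,0,.027],p+[0,0,-.043],[.608,.162,.146],[.608,.162,.01]])-[x-55,y-55])
E
```

```text
clock: 29.55
position: [0.6072, 0.1619, 0.2458]
ee_rot: [-0.002, 0.001, 1.0, -0.0]
contact_force: [-0.6, 0.2, -0.5]
width: 0.0457
gripper_force: 23.0
clock: 29.95
position: [0.6066, 0.1621, 0.2182]
ee_rot: [-0.0, 0.0, 1.0, 0.0]
contact_force: [0.6, 0.7, -1.7]
width: 0.0457
gripper_force: 23.0
pos [0.6066 0.1621 0.2182] tooly deg 89.97 after-roll shift mm [-1.6 -0.1 71.2] t 29.95 w 0.0457 gf 23.0 F [ 0.6  0.7 -1.7]
[[328.79702951 359.21480616]
 [329.01691437 291.43561972]
 [328.59431502 420.38145743]
 [327.38490001 246.26670461]]
[(180, 63), (181, 25), (190, 47), (205, 50), (246, 21), (247, 65), (408, 31), (409, 35), (415, 92), (416, 26), (422, 69), (424, 29), (432, 81), (433, 122)]
[[ 55.9860237   26.77128515]
 [ 55.37232789  53.68522457]
 [ 55.36481223  64.55171302]
 [ 54.30894156 109.80384695]]
```

View pics/c12.png

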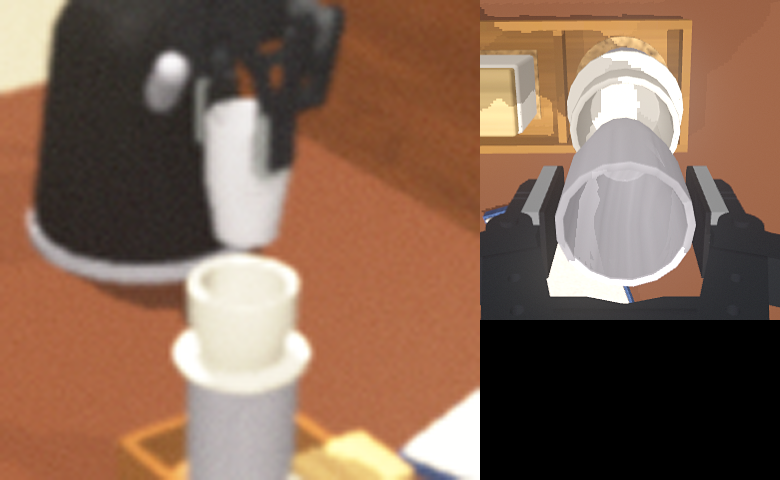

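Steady now: the filter is upright and on the TCP axis (rim front at row 292, predicted 291; foot at 246, predicted 246). In y it lines up with the dripper, both at col 325. I'll check the dripper's x from the flange front edge at row 181.

Run:
```python
from h import *
ci=camera_info('wrist')
print(onz(ci,[[325,180.5]],.096)+[.039,0,0], onz(ci,[[325,180.5]],.1)+[.039,0,0], onz(ci,[[325,205.5]],.146)+[.031,0,0])
go(.608,.162,.148)
```

```text
[[0.60919647 0.1612629  0.096     ]] [[0.60871251 0.16125701 0.1       ]] [[0.6084346  0.16119179 0.146     ]]
pos [0.6074 0.1622 0.219 ] tooly deg 89.96 after-roll shift mm [-0.5 -0.2 71. ] t 30.05 w 0.0456 gf 23.0 F [ 0.8 -0.4 -0.2]
```

```bash
python3 -m crank '{"translation":[[0,0,12],[0,0,10],[0,0,0],[0,0,0],[0,0,0]],"roll":[0,0,0,0,0],"fingers":[0,0,0,0,0]}' 
python3 -c "
from h import *
go(.6085,.162,.147)"
```

```text
clock: 30.55
position: [0.6074, 0.1621, 0.1961]
ee_rot: [0.0, 0.0, 1.0, 0.0]
contact_force: [0.2, -0.2, 0.0]
width: 0.0457
gripper_force: 23.0
pos [0.6074 0.1621 0.1961] tooly deg 89.96 after-roll shift mm [-1.1 -0.1 49.1] t 30.55 w 0.0457 gf 23.0 F [ 0.2 -0.2  0. ]
```

```bash
python3 -m crank '{"translation":[[-1,0,6],[0,0,10],[0,0,10],[0,0,8],[0,0,6],[0,0,4],[0,0,0],[0,0,0]],"roll":[0,0,0,0,0,0,0,0],"fingers":[0,0,0,0,0,0,0,0]}' 
python3 -c "
from h import *
go(.6085,.162,.147)"
```

```text
clock: 31.35
position: [0.6084, 0.1621, 0.1521]
ee_rot: [0.0, 0.0, 1.0, 0.0]
contact_force: [0.2, -0.4, -0.2]
width: 0.0458
gripper_force: 23.0
pos [0.6084 0.1621 0.1521] tooly deg 89.95 after-roll shift mm [-0.1 -0.1  5.1] t 31.35 w 0.0458 gf 23.0 F [ 0.2 -0.4 -0.2]
```

```bash
python3 -m crank '{"translation":[[0,0,2],[0,0,1.5],[0,0,0],[0,0,0]],"roll":[0,0,0,0],"fingers":[0,0,0,0]}' 
python3 -c "
from h import *
go(.6085,.162,.147)"
```

```text
clock: 31.75
position: [0.6082, 0.1621, 0.1486]
ee_rot: [0.0, 0.0, 1.0, 0.0]
contact_force: [0.1, -0.0, -1.1]
width: 0.0458
gripper_force: 23.0
pos [0.6082 0.1621 0.1486] tooly deg 89.95 after-roll shift mm [-0.3 -0.1  1.6] t 31.75 w 0.0458 gf 23.0 F [ 0.1 -0.  -1.1]
```

Release, retreat straight up, move back and look.

```bash
python3 -m crank '{"translation":[[0,0,0],[0,0,0],[0,0,0],[0,0,0],[0,0,0],[0,0,0],[0,0,-15],[0,0,-40]],"roll":[0,0,0,0,0,0,0,0],"fingers":[0.8,1,1,1,1,1,1,1]}' 
python3 -m crank '{"translation":[[0,0,-40],[20,0,-15],[40,0,0],[45,0,0],[45,0,0],[40,0,0],[0,0,0],[0,0,0]],"roll":[0,0,0,0,0,0,0,0],"fingers":[1,1,1,1,1,1,1,1]}'
python3 - <<'E'
from h import *
im,ci=grab('side');im2,ci2=grab('top')
x,y=proj(ci,[[.608,.1,.1]])[0].astype(int)
a=cv2.resize(im[y-80:y+100,x-60:x+90],(400,480),interpolation=cv2.INTER_CUBIC)
b=cv2.resize(im2[125:205,200:370],(400,188),interpolation=cv2.INTER_CUBIC);b=cv2.copyMakeBorder(b,0,292,0,0,cv2.BORDER_CONSTANT)
cv2.imwrite('pics/c13.png',np.hstack([a,b]))
print((proj(ci2,[[.608,.162,.174],[.6088,.0573,.068+.01],[.6093,-.0483,.07]])-[200,125])*400/170+[400,0])
go(0.4,.16,.2)
E
```

```text
clock: 32.55
position: [0.6055, 0.1616, 0.2]
ee_rot: [-0.005, 0.0, 1.0, -0.001]
contact_force: [-0.1, -0.3, -0.5]
width: 0.0858
gripper_force: 0.0
clock: 33.35
position: [0.418, 0.1623, 0.2592]
ee_rot: [0.001, 0.0, 1.0, 0.0]
contact_force: [0.0, -0.3, 0.1]
width: 0.0854
gripper_force: 0.0
[[462.7252099   57.87155691]
 [601.86472677  82.64913006]
 [722.45347533  83.41449114]]
pos [0.4195 0.1623 0.2589] tooly deg 89.95 after-roll shift mm [19.6 -2.4 58.8] t 33.45 w 0.0855 gf 0.0 F [0.6 0.6 0.8]
```

View pics/c13.png

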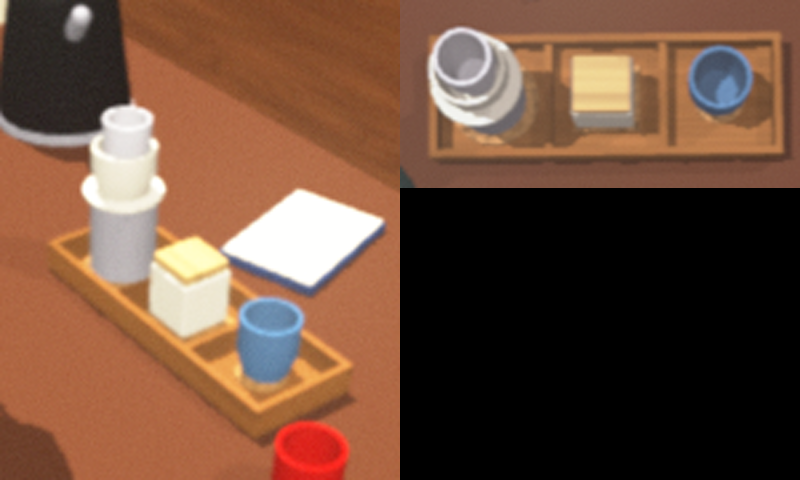

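All three match their predicted positions in the top view: filter rim (464,56) vs (463,58), jar lid (602,83) vs (602,83), cup rim (721,80) vs (722,83), i.e. about 3 mm or less. The side view shows the tower straight and fully seated. Handing in.

```bash
python3 -c "
from rig import manip
print(manip.sign_off())"
```

```text
the job is handed in; nothing more can be done
None
```

The job is handed in after about 33 s on the robot's clock: server, dripper and filter are stacked on the large mat, the jar is on the square mat, the cup is on the small mat, and the mill was left where it stood; the last pictures put the filter, jar and cup within about 3 mm of where they should be, but the sign-off returned no verdict.

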